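# Unscrew the left-hand clamp knob of a seal-facing lap and set it in the tray

## Task

The abrasive disc of the little seal-facing lap is due for changing: its black clamp knob has a left-hand thread, so unscrew it clockwise (seen from above) until the engraved line on the knob stands at the engraved line on the steel flange; it goes stiffly and climbs as it turns, so follow it by feel and never strain the thread. Only when the lines meet, lift the knob straight off its spindle and set it down gently, upright, in the shallow wooden tray, and let go. Leave the jar, the bamboo box and the stand with its two porcelain seals where they are.

Things in the scene. Friction and masses are not known exactly. Their poses are not given: they have to be found in the camera images.
- lap: seal-facing lap, fixed: grey housing 250 x 200 mm, top 68 mm high; steel splash bowl 184 mm across, rim 84 mm high; in it a flat abrasive disc 150 mm across, top 84 mm; on that a round steel flange 80 mm across, top 90 mm high. Nothing of it turns. Origin: on the vertical spindle axis at shelf height; z up, -x points to the engraved line on the flange, +x to the end with the switches
- spindle: upright spindle nose with a coarse several-start left-hand thread, inside the knob: 27 mm across, its end 19 mm above the flange. Origin: on the axis at the flange's top. The thread lets go of the knob some 25 degrees before the lines meet; then it lifts off freely, before that a pull strains the thread. Strained means that spindle and knob press on each other with over 20 N in all
- knob: clamp knob, loose, 0.14 to 0.24 kg, 46.5 mm tall: steel hub 42 mm across, 24.5 mm high, under a black fluted head 48 mm across, 22 mm high (grip the head). Origin: centre of the hub's underside, on the flange at the start; z up, +x points to the white line on top. A drag ring, its 3 dowels 16 mm up in the hub, makes it stiff (0.5 N m: a light grip slips); it stays where let go
- knob_line (a point): outer end of the engraved white line on top of the knob, 22 mm from its axis, 46.5 mm above its underside. It starts 150 +- 7 degrees counter-clockwise (seen from above) of the flange line, so turn clockwise by that much; the first 5 to 20 degrees are slack. The coarse thread makes the knob climb as it turns; how fast is not marked: it is felt as push or pull on the gripper
- flange_line (a point): middle of the engraved dark line on the flange, 32 mm from the spindle axis, 90 mm above the shelf
- tray: shallow open wooden tray, fixed, 150 x 150 mm outside and 22 mm high, walls and floor 6 mm thick; it stands left or right of the lap. Origin: centre of its underside, z up
- tray_in (a point): centre of the tray's inner floor, 6 mm above the shelf
- jar: lidded grey stoneware seal jar, 94 mm across, 82 mm high; bystander. Origin: centre of its underside
- brush_box: closed bamboo brush box, 60 x 200 x 36 mm, long side along its y; bystander. Origin: centre of its underside
- stand: black stone seal stand, 110 x 70 x 32 mm; bystander, on the other side of the lap from the tray. Origin: centre of its underside
- seal_a: white porcelain seal, 24 x 24 mm, 61 mm tall, upright on the stand; bystander. Origin: centre of its underside
- seal_b: white porcelain seal like the other, upright on the stand; bystander. Origin: centre of its underside

How it is judged (in metres and radians):
On the way, in this order (a step that is already met when the one before it is completed fails the run):
1. the knob has been turned until its engraved line stands at the flange's line, within about 18 degrees, while it is still on the spindle (horizontal distance between knob_line and flange_line below 0.013 m and z of knob in the frame of lap below 0.106 m), for 0.2 s.
2. the knob has been lifted clear of the spindle (z of knob in the frame of lap above 0.115 m), for 0.1 s.
At the end, for the whole second after the job is handed in: the knob stands upright (within 6 degrees) at rest on the floor of the tray, inside its walls, let go (horizontal distance between knob and tray_in below 0.07 m and z of knob in the frame of tray_in between -0.004 and 0.004 m and angle between knob's own z axis and vertical below 0.1 rad and linear speed of knob below 0.02 m/s); the robot touches nothing.
It fails at once if the thread is strained: the spindle and the knob press on each other with over 20 N (contact force between knob and spindle above 25 N).
It fails at once if the knob is dropped or banged into the tray (over 40 N) (contact force between knob and tray above 40 N).
It fails at once if the jar, the bamboo box, the stand or a seal is moved by more than 10 mm (distance of any of jar, brush_box, stand, seal_a, seal_b from where it was at the start of the episode above 0.01 m).
It also fails if it takes over 72 s, if anything falls off the work surface, if the arm or the gripper's body presses on something with over 40 N, if the wrist force passes 120 N, or if a joint passes its speed limit or range.

## Robot

A 6-joint arm with a two-finger parallel gripper is mounted at the origin on the work surface. World frame = base frame: x ahead of the robot, y to its left, z up, the work surface at z = 0. Lengths are in m, angles in degrees, forces in N, time in s.
With the tool pointing down it reaches from about 0.25 to 0.725 m from the base axis. Payload 9.7 kg.
Tool frame: the origin (TCP) lies midway between the tips of the shut fingers; the grasp point (between the pads) lies 19 mm behind it; y points along the fingers, x is the direction in which the jaws open and shut, and the axes are right-handed (so a half turn about y gives the same grasp; the last joint's range is limited). The gripper opens to 85 mm and grips with 20 to 120 N. Pads are 22 mm wide; open, the fingers measure 114 mm over their backs; the gripper's body (76 mm by 85 mm) begins 54 mm behind the grasp point. The pads swing forward as they close: fully open they stand 13 mm farther back than shut.
Start: joints at [76.375, 4.979, 10.078, 95.1, 0, 90], TCP at [0.13, 0.535, 0.231] pointing down, gripper open.
Joint ranges: [-179.16, 179.16], [-48.56, 103.87], [-65.8, 70.77], [-126.05, 130.52], [-82.76, 87.17], [-180, 180]. Speed limits (degrees/s): [127.2, 127.2, 147.25, 180, 180, 180].

## Interface

Orientations are given as [roll, pitch, yaw] about the fixed x, y, z axes, in that order (R = Rz(yaw) Ry(pitch) Rx(roll)).
In Python, from workcell import get_obs, camera, job_done gives the robot as it stands.
- The arm moves only by the tool play_rows, never from a script. Its argument "moves" is a list of rows, each a list of 3 entries, a list of its own where there are three numbers: the turn, a rotation vector about the tool's x, y, z in degrees, then the shift along the tool's x, y, z in m, then the opening in per cent of the stroke, from 0 (shut) to 100 (fully open). A call has exactly 5 rows; each row is the pose to reach, as a shift and turn from the pose commanded when the call began, along the tool's axes at that moment; what a row does not reach only later rows make up. A row lasts 1/10 s, in which the tool goes at most 50 mm and 8.59 degrees, less where a joint would pass 70% of its speed; a pose out of reach is approached as far as the arm can. A call with a gripper value outside its range is refused whole. The fingers move at their own pace and stop on an object; "grip_force" is the grip in N (left out, the last holds). Time passes only in rows, so rows that repeat a pose let the fingers close, or fill a call up. It gives the time, the measured TCP pose, the force and the opening at its end, in the units of the state.
- get_obs(): the state, without advancing time (a new reading comes with each control period).
- camera(name): name is "scene" or "side" or "wrist"; returns a dict with "img" (420x560x3 uint8, red, green, blue), "fov_y" (degrees; the focal length in pixels is half the picture's height over the tangent of half this angle, whatever the lens; pixels are square), "cx", "cy" (the principal point, pixels), "world_from_camera" (4x4, takes a point from camera to world coordinates). Camera axes: x right, y up, looking along -z (the intrinsics and any distortion apply to the point x, -y, -z); pixel columns grow to the right and rows downward; lengths in m; the calibration is good to about 2 mm. A picture is of the moment at which its call begins. There is no depth.
- job_done(): hands the job in, once; it reports no verdict.
The state is a dict: "time": time; "q": joint angles; "qd": joint speeds; "joint_efforts": joint torques, N m; "ee_pos": TCP position; "tcp_rot": TCP orientation; "wrist_force": force on the tool from outside, world axes, zero at the start; "torque": the same for the moment, N m; "opening": finger opening in m.
Only numpy, scipy, OpenCV 4.12 (cv2) and the standard library are available. Lean on these libraries where they do the work, as an engineer would, in place of code of your own. Each camera call takes 0.05 s, during which the arm holds its last target.

## Working session

There is one attempt and no reset: what is moved stays moved. The work goes in short steps, Python scripts to look and compute and a tool call to move; the robot and the scene stay as the last step left them, time stands still between calls to the robot, and variables do not carry over. Pictures are saved under pics/ and viewed, and the job is handed in when it is done.

Besides the shell and the picture viewer there is one more tool, called after "Request:" as name(argument=value, ...), one argument or row to a line, values as JSON. play_rows: Moves the arm, as the interface text tells. Its arguments: {"type":"object","properties":{"moves":{"type":"array"},"grip_force":{"type":"number"}},"required":["moves"]}

```bash
mkdir -p pics; ls; python3 - <<'E'
from workcell import get_obs,camera
import cv2,numpy as np
o=get_obs()
for k,v in o.items(): print(k,np.round(v,4).tolist())
for n in ("scene","side","wrist"):
    c=camera(n); cv2.imwrite(f"pics/{n}0.png",c["img"][:,:,::-1]); print(n,{k:(np.round(v,4).tolist()) for k,v in c.items() if k!="img"})
E
```

```text
pics
time 0.0
q [76.3745, 5.0092, 10.0322, 95.098, 0.0008, 89.999]
qd [0.0404, -0.0503, 0.124, -0.0691, -0.0102, -0.0105]
joint_efforts [-0.0004, -52.0394, 46.4798, 0.0166, 0.0001, 0.0]
ee_pos [0.1295, 0.5343, 0.2306]
tcp_rot [-89.9992, 0.0749, 76.3755]
wrist_force [-0.0996, -0.5295, 0.2031]
torque [-0.0583, -0.0401, 0.0148]
opening 0.0855
scene {'fov_y': 44.0656, 'cx': 281.9504, 'cy': 203.4668, 'world_from_camera': [[0.8787, -0.2524, 0.4052, 1.0432], [0.4773, 0.4849, -0.7329, -0.8905], [-0.0115, 0.8374, 0.5465, 0.765], [0.0, 0.0, 0.0, 1.0]]}
side {'fov_y': 49.9262, 'cx': 280.7836, 'cy': 211.079, 'world_from_camera': [[-0.9818, 0.1354, -0.1329, 0.4329], [-0.1897, -0.7097, 0.6785, 0.6975], [-0.0024, 0.6914, 0.7225, 0.8582], [0.0, 0.0, 0.0, 1.0]]}
wrist {'fov_y': 67.0079, 'cx': 276.7323, 'cy': 210.177, 'world_from_camera': [[0.236, -0.9208, -0.3106, 0.0493], [0.9717, 0.2235, 0.0758, 0.5539], [-0.0004, -0.3197, 0.9475, 0.3732], [0.0, 0.0, 0.0, 1.0]]}
```

View pics/scene0.png

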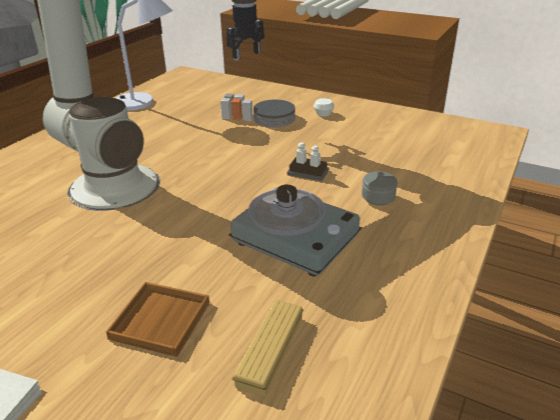

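View pics/side0.png

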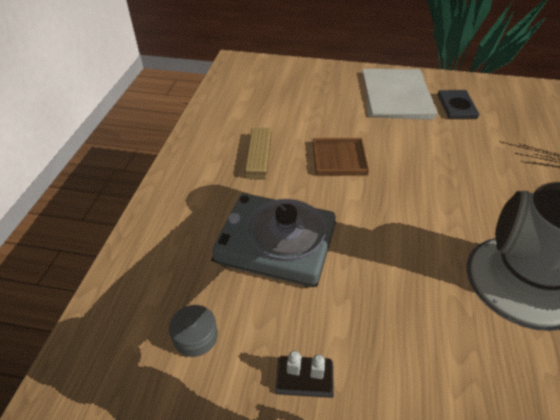

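View pics/wrist0.png

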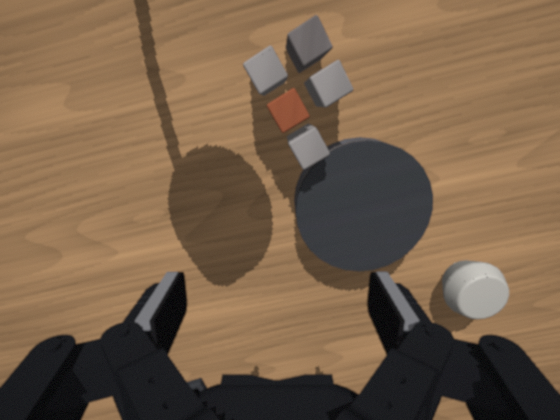

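Scene view: lap at about (295,225) with the knob top at (287,190), tray at (160,318), box (270,343), jar (380,188), stand (308,167). Side view: knob (286,212), tray (340,156), stand (305,375). I'll enlarge the parts that matter.

```bash
cat > h.py <<'E'
import numpy as np,cv2
from workcell import get_obs,camera
def fl(c): return 210/np.tan(np.radians(c["fov_y"]/2))
def ray(c,u,v):
    f=fl(c);T=np.array(c["world_from_camera"])
    d=T[:3,:3]@np.array([(u-c["cx"])/f,-(v-c["cy"])/f,-1.]); return T[:3,3],d/np.linalg.norm(d)
def onz(c,u,v,z):
    o,d=ray(c,u,v); return o+d*(z-o[2])/d[2]
def proj(c,p):
    T=np.array(c["world_from_camera"]);q=T[:3,:3].T@(np.array(p)-T[:3,3]);f=fl(c)
    return np.array([c["cx"]+f*q[0]/-q[2],c["cy"]-f*q[1]/-q[2]])
def tri(c1,p1,c2,p2):
    A=[];b=[]
    for c,p in((c1,p1),(c2,p2)):
        o,d=ray(c,*p);P=np.eye(3)-np.outer(d,d);A.append(P);b.append(P@o)
    return np.linalg.lstsq(np.vstack(A),np.hstack(b),rcond=None)[0]
E
python3 - <<'E'
from h import *
S=cv2.imread("pics/scene0.png");D=cv2.imread("pics/side0.png")
a=cv2.resize(S[170:290,220:370],None,fx=5,fy=5,interpolation=cv2.INTER_CUBIC)
b=cv2.resize(D[185:285,205:345],None,fx=5,fy=5,interpolation=cv2.INTER_CUBIC)
cv2.imwrite("pics/zs.png",a);cv2.imwrite("pics/zd.png",b)
s=camera("scene");d=camera("side")
for n,c,p in(("scene",s,(287,190)),("side",d,(286,211))): print(n,onz(c,*p,.1365))
print(tri(s,(287,190),d,(286,211)))
print("tray",onz(s,160,318,.006),onz(d,340,156,.006))
E
```

```text
scene [0.56034787 0.00765029 0.1365    ]
side [0.55438146 0.01739236 0.1365    ]
[0.55597069 0.0137974  0.13213427]
tray [ 0.46398858 -0.355414    0.006     ] [ 0.46037604 -0.35708669  0.006     ]
```

View pics/zs.png

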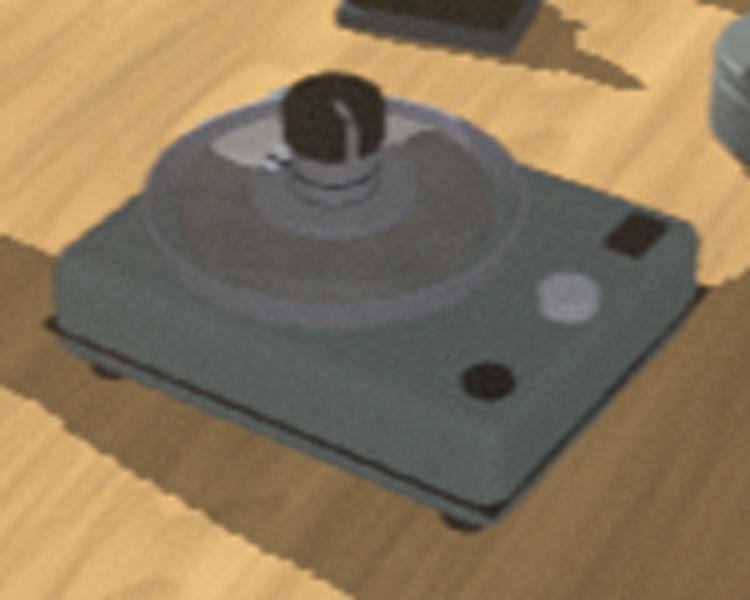

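View pics/zd.png

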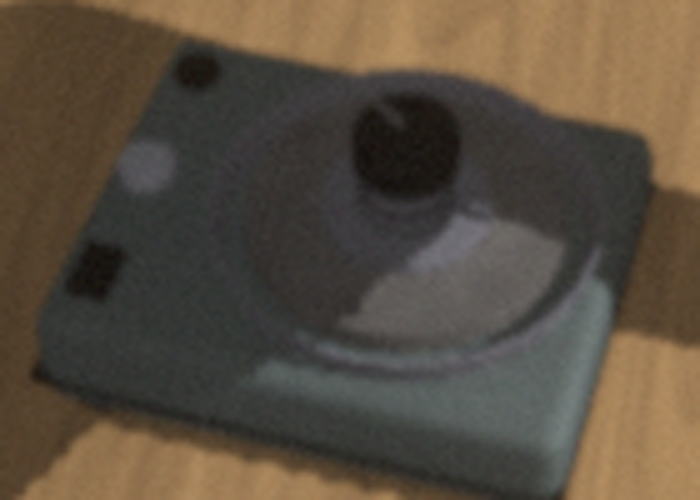

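Knob is at about (0.557, 0.013). I'll fly over it with a pure translation, keeping yaw at 76°; the wrist camera will then look straight at it.

Request:
play_rows(
  moves=[
    [[0,0,0],[-0.029,0,-0.038],100],
    [[0,0,0],[-0.058,0,-0.077],100],
    [[0,0,0],[-0.087,0,-0.115],100],
    [[0,0,0],[-0.116,0,-0.153],100],
    [[0,0,0],[-0.145,0,-0.192],100],
  ],
)

```text
time: 0.75
ee_pos: [0.2827, 0.3468, 0.2313]
tcp_rot: [-90.0, -0.0, 76.4]
wrist_force: [1.8, 0.7, -0.3]
opening: 0.0854
```

Request:
play_rows(
  moves=[
    [[0,0,0],[-0.029,0,-0.038],100],
    [[0,0,0],[-0.058,0,-0.077],100],
    [[0,0,0],[-0.087,0,-0.115],100],
    [[0,0,0],[-0.116,0,-0.153],100],
    [[0,0,0],[-0.145,0,-0.192],100],
  ],
)

```text
time: 1.25
ee_pos: [0.4353, 0.1604, 0.2315]
tcp_rot: [-90.0, -0.0, 76.4]
wrist_force: [0.4, 0.9, -0.7]
opening: 0.0854
```

Request:
play_rows(
  moves=[
    [[0,0,0],[-0.029,0,-0.038],100],
    [[0,0,0],[-0.058,0,-0.077],100],
    [[0,0,0],[-0.087,0,-0.115],100],
    [[0,0,0],[-0.117,0,-0.154],100],
    [[0,0,0],[-0.117,0,-0.154],100],
  ],
)

```text
time: 1.75
ee_pos: [0.5588, 0.0081, 0.2295]
tcp_rot: [-89.9, 0.1, 76.1]
wrist_force: [-0.3, 0.7, -0.5]
opening: 0.0855
```

```bash
python3 - <<'E'
from h import *
o=get_obs()
for k in("time","q","ee_pos","tcp_rot","wrist_force"): print(k,np.round(o[k],4).tolist())
c=camera("wrist");cv2.imwrite("pics/w1.png",c["img"][:,:,::-1])
print(np.round(c["world_from_camera"],4).tolist())
E
```

```text
time 1.75
q [0.8594, 6.2664, 11.2683, 95.0906, -0.0557, 14.7455]
ee_pos [0.5588, 0.0081, 0.2295]
tcp_rot [-89.9284, 0.0765, 76.114]
wrist_force [-0.3352, 0.6653, -0.4568]
[[0.2405, -0.9202, -0.309, 0.4788], [0.9707, 0.2278, 0.077, 0.028], [-0.0005, -0.3185, 0.9479, 0.3721], [0.0, 0.0, 0.0, 1.0]]
```

View pics/w1.png

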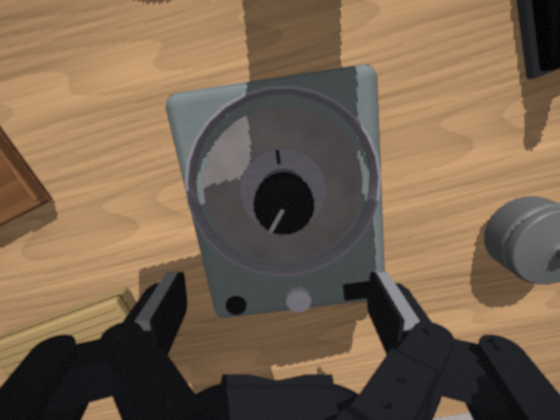

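Wrist view: knob's black top is centred near (284,201) with its white line running to (272,232); flange line at (278,157), away toward the robot. Measuring.

```bash
python3 - <<'E'
from h import *
c=camera("wrist");im=c["img"];g=cv2.cvtColor(im,cv2.COLOR_RGB2GRAY)
cv2.imwrite("pics/w1z.png",cv2.resize(im[110:290,180:390,::-1],None,fx=3.6,fy=3.6,interpolation=cv2.INTER_CUBIC))
m=((g<45)).astype(np.uint8);m[:140]=0;m[250:]=0;m[:,:235]=0;m[:,330:]=0
m=cv2.morphologyEx(m,cv2.MORPH_CLOSE,np.ones((7,7)))
cs,_=cv2.findContours(m,cv2.RETR_EXTERNAL,cv2.CHAIN_APPROX_NONE)
k=max(cs,key=cv2.contourArea);print(cv2.fitEllipse(k),cv2.boundingRect(k))
# circle fit of contour on head top plane
P=np.array([onz(c,*p[0],.1365)[:2] for p in k.astype(float)])
A=np.c_[2*P,np.ones(len(P))];s=np.linalg.lstsq(A,(P**2).sum(1),rcond=None)[0]
print("knob top circle",s[:2],np.sqrt(s[2]+s[0]**2+s[1]**2))
print(tri(c,(284,201),camera("scene"),(287,190)))
E
```

```text
((281.42376708984375, 204.67166137695312), (58.94368362426758, 61.916683197021484), 171.52842712402344) (252, 173, 60, 63)
knob top circle [0.55168245 0.0152073 ] 0.02419477874409072
[0.55257355 0.01857203 0.12780126]
```

View pics/w1z.png

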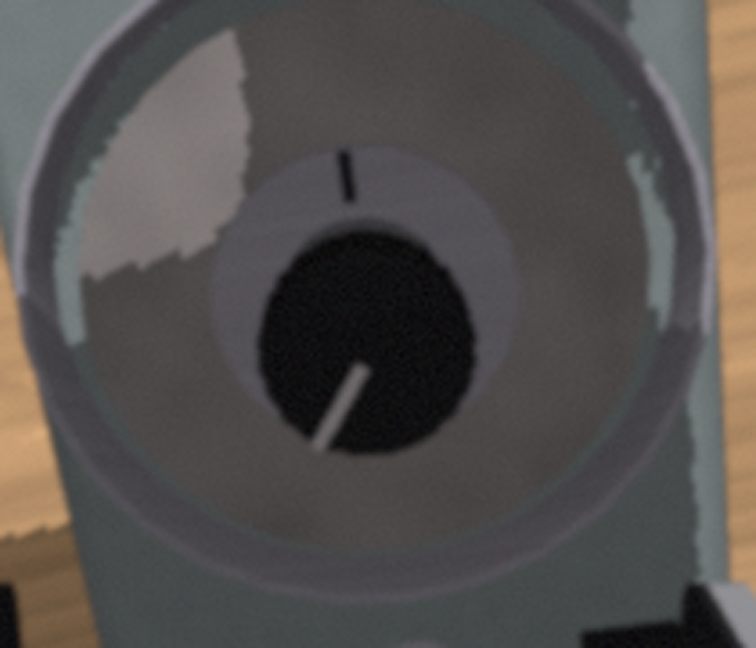

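```bash
python3 - <<'E'
from h import *
c=camera("wrist")
z=lambda x,y:(180+(x+.5)/3.6-.5,110+(y+.5)/3.6-.5)
Z=.09
L=onz(c,*z(213,290),Z);R=onz(c,*z(518,290),Z);T=onz(c,*z(366,143),Z)
P=np.array([onz(c,*z(*p),Z)[:2] for p in((213,290),(222,230),(255,185),(300,157),(366,143),(430,157),(480,193),(512,245),(518,290),(500,355))])
s=np.linalg.lstsq(np.c_[2*P,np.ones(len(P))],(P**2).sum(1),rcond=None)[0]
print("flange",s[:2],np.sqrt(s[2]+s[0]**2+s[1]**2))
f1,f2=onz(c,*z(344,152),Z),onz(c,*z(350,202),Z)
k1,k2=onz(c,*z(318,447),.1365),onz(c,*z(364,369),.1365)
a=lambda v:np.degrees(np.arctan2(v[1],v[0]))
kc=np.array([.5517,.0152,0])
print("fl",f1,f2,"dir",a(f1-f2),a((f1+f2)/2-np.r_[s[:2],0]));print("kn",k1,k2,a(k1-k2),a(k1-kc))
o=get_obs();print(o["ee_pos"],o["tcp_rot"],o["time"])
# tray corners
for n,p in (("scene",(160,318)),):pass
d=camera("side")["img"];cv2.imwrite("pics/tray_side.png",cv2.resize(d[120:190,230:390,::-1],None,fx=5,fy=5,interpolation=cv2.INTER_CUBIC))
d=camera("scene")["img"];cv2.imwrite("pics/tray_scene.png",cv2.resize(d[275:395,95:315,::-1],None,fx=3.6,fy=3.6,interpolation=cv2.INTER_CUBIC))
E
```

```text
flange [0.55248075 0.01710507] 0.03927607878340586
fl [0.51550472 0.02082544 0.09      ] [0.52793287 0.01932206 0.09      ] dir 173.10270735265576 174.4877367833814
kn [0.57162975 0.001224   0.1365    ] [0.5560616  0.01557791 0.1365    ] -42.676190075578496 -35.04055922425777
[0.55615728 0.01272981 0.23132505] [-8.99840462e+01 -5.40737862e-03  7.63946614e+01] 1.95
```

View pics/tray_scene.png

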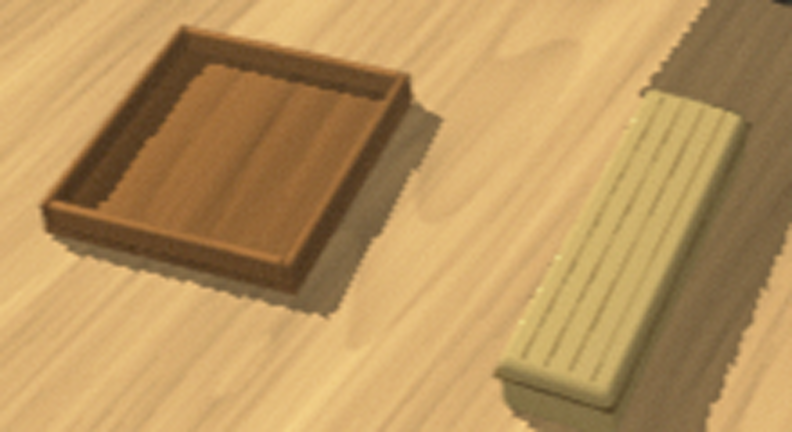

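View pics/tray_side.png

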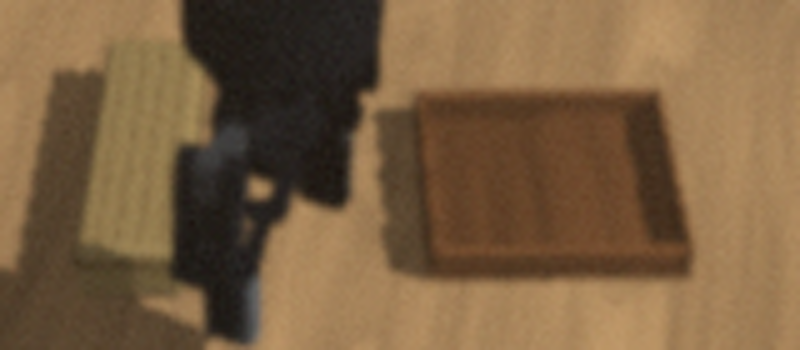

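Knob axis ≈ (0.552, 0.016), flange line direction 174°, knob line ≈ −40°: about 146° clockwise to go. The clear wrist range (q6 = 90 + q1 − yaw) means pre-turning 14° counter-clockwise, so I descend with that.

Request:
play_rows(
  moves=[
    [[0,-4,0],[0.001,0.03,0.002],100],
    [[0,-8,0],[0.002,0.06,0.005],100],
    [[0,-12,0],[0.002,0.09,0.005],90],
    [[0,-14,0],[0.002,0.115,0.005],80],
    [[0,-14,0],[0.002,0.127,0.005],75],
  ],
)

```text
time: 2.55
ee_pos: [0.5508, 0.0163, 0.1024]
tcp_rot: [-89.9, 0.0, 90.5]
wrist_force: [0.4, 0.7, 0.3]
opening: 0.0639
```

Request:
play_rows(
  grip_force=20,
  moves=[
    [[0,0,0],[0,0,0],70],
    [[0,0,0],[0,0,0],66],
    [[0,0,0],[0,0,0],63],
    [[0,0,0],[0,0,0],63],
    [[0,0,0],[0,0,0],63],
  ],
)

```text
time: 3.05
ee_pos: [0.5525, 0.0154, 0.1051]
tcp_rot: [-90.1, -0.0, 90.4]
wrist_force: [0.3, 0.7, 0.2]
opening: 0.0534
```

```bash
python3 - <<'E'
from h import *
o=get_obs()
for k in("time","q","ee_pos","tcp_rot","wrist_force","torque","opening"): print(k,np.round(o[k],4).tolist())
c=camera("wrist");cv2.imwrite("pics/w2.png",c["img"][:,:,::-1])
E
```

```text
time 3.05
q [1.5912, 4.6573, -4.2153, 81.0618, 0.0017, 1.2304]
ee_pos [0.5525, 0.0154, 0.1051]
tcp_rot [-90.0655, -0.0031, 90.3608]
wrist_force [0.2916, 0.6726, 0.2053]
torque [-0.0337, -0.0521, -0.0156]
opening 0.0534
```

View pics/w2.png

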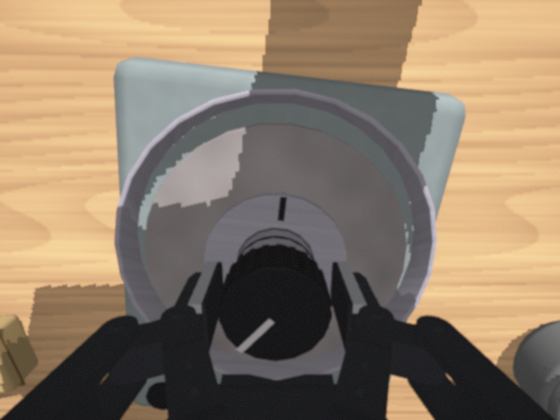

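Wrist view: knob (columns 219–331, centre ~275) sits midway between the pads (218/335), line pointing lower left. Checking the axis again, then closing softly.

```bash
python3 - <<'E'
from h import *
c=camera("wrist")
P=np.array([onz(c,*p,.1365)[:2] for p in((219,304),(331,304),(275,361),(236,346),(315,345))])
s=np.linalg.lstsq(np.c_[2*P,np.ones(len(P))],(P**2).sum(1),rcond=None)[0]
print("knob",s[:2],np.sqrt(s[2]+s[0]**2+s[1]**2),get_obs()["ee_pos"])
P=np.array([onz(c,*p,.09)[:2] for p in((204,255),(346,255),(275,193),(222,217),(328,217))])
s=np.linalg.lstsq(np.c_[2*P,np.ones(len(P))],(P**2).sum(1),rcond=None)[0]
print("flange",s[:2],np.sqrt(s[2]+s[0]**2+s[1]**2))
k1,k2=onz(c,240,350,.1365),onz(c,272,321,.1365);f1,f2=onz(c,283.5,198,.09),onz(c,281,220,.09)
a=lambda v:np.degrees(np.arctan2(v[1],v[0]));print(a(k1-k2),a(f1-f2))
E
```

```text
knob [0.55325029 0.01464879] 0.023471639760331904 [0.55233873 0.01531462 0.10465493]
flange [0.55340442 0.0144814 ] 0.03910118239557233
-42.49020316181165 174.49960974911826
```

Request:
play_rows(
  grip_force=20,
  moves=[
    [[0,0,0],[0,0,0],60],
    [[0,0,0],[0,0,0],58],
    [[0,0,0],[0,0,0],56],
    [[0,0,0],[0,0,0],54],
    [[0,0,0],[0,0,0],50],
  ],
)

```text
time: 3.65
ee_pos: [0.5522, 0.0153, 0.1044]
tcp_rot: [-90.0, 0.0, 90.4]
wrist_force: [-0.2, -0.8, 1.9]
opening: 0.0472
```

Request:
play_rows(
  grip_force=20,
  moves=[
    [[0,0,0],[0,0,0],58],
    [[0,0,0],[-0.0003,0,-0.001],58],
    [[0,0,0],[-0.0003,0,-0.001],50],
    [[0,0,0],[-0.0003,0,-0.001],50],
    [[0,0,0],[-0.0003,0,-0.001],50],
  ],
)

```text
time: 4.15
ee_pos: [0.5532, 0.0151, 0.1043]
tcp_rot: [-90.0, -0.0, 90.4]
wrist_force: [0.2, 0.1, 0.4]
opening: 0.0473
```

Request:
play_rows(
  grip_force=60,
  moves=[
    [[0,0,0],[0,0,0],40],
    [[0,0,0],[0,0,0],40],
    [[0,0,0],[0,0,0],40],
    [[0,0,0],[0,0,0],40],
    [[0,0,0],[0,0,0],40],
  ],
)

```text
time: 4.65
ee_pos: [0.5533, 0.0151, 0.1045]
tcp_rot: [-90.0, -0.0, 90.4]
wrist_force: [0.6, 0.1, 3.1]
opening: 0.0465
```

Request:
play_rows(
  grip_force=60,
  moves=[
    [[0,1,0],[0,0,0],40],
    [[0,2,0],[0,0,0],40],
    [[0,3,0],[0,0,0],40],
    [[0,4,0],[0,0,0],40],
    [[0,4,0],[0,0,0],40],
  ],
)

```text
time: 5.15
ee_pos: [0.5532, 0.015, 0.1044]
tcp_rot: [-90.0, 0.0, 86.3]
wrist_force: [-0.4, -1.3, 5.8]
opening: 0.0469
```

```bash
python3 - <<'E'
from h import *
o=get_obs()
for k in("time","q","ee_pos","tcp_rot","wrist_force","torque","opening"): print(k,np.round(o[k],4).tolist())
E
```

```text
time 5.15
q [1.5565, 4.8068, -4.1249, 81.0561, -0.008, 5.2688]
ee_pos [0.5532, 0.015, 0.1044]
tcp_rot [-90.0128, 0.0068, 86.2876]
wrist_force [-0.3656, -1.3125, 5.7949]
torque [-0.0377, 0.0016, -0.0571]
opening 0.0469
```

```bash
python3 - <<'E'
from h import *
c=camera("wrist");cv2.imwrite("pics/w3.png",cv2.resize(c["img"][170:400,150:410,::-1],None,fx=2.5,fy=2.5,interpolation=cv2.INTER_CUBIC))
E
```

```text
(no output)
```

View pics/w3.png

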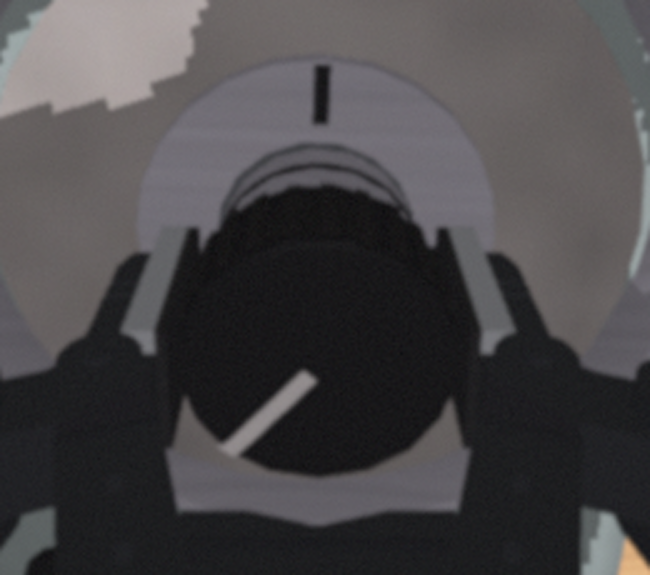

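Line in the picture runs (242,350)–(274,321), the same relative to the gripper as before: the knob turns along. Continue slowly, watching Fz.

Request:
play_rows(
  moves=[
    [[0,1,0],[0,-0.0001,0],40],
    [[0,2,0],[0,-0.0002,0],40],
    [[0,3,0],[0,-0.0002,0],40],
    [[0,4,0],[0,-0.0002,0],40],
    [[0,4,0],[0,-0.0002,0],40],
  ],
)

```text
time: 5.7
ee_pos: [0.5531, 0.0148, 0.1045]
tcp_rot: [-90.0, 0.0, 82.3]
wrist_force: [-0.4, -3.6, 4.1]
opening: 0.0466
```

```bash
cat > st.py <<'E'
from h import *
o=get_obs()
for k in("ee_pos","wrist_force","torque"): print(k,np.round(o[k],4).tolist())
print("t",o["time"],"yaw",round(o["tcp_rot"][2],2),"q6",round(o["q"][5],1),"eff",np.round(o["joint_efforts"],2).tolist())
E
python3 st.py
```

```text
ee_pos [0.5531, 0.0148, 0.1045]
wrist_force [-0.4162, -3.6026, 4.1124]
torque [-0.811, 0.0039, 0.3174]
t 5.7 yaw 82.33 q6 9.2 eff [1.65, -49.73, 44.63, -0.08, 1.04, 0.63]
```

Request:
play_rows(
  moves=[
    [[0,1,0],[-0.0003,-0.0001,0],40],
    [[0,2,0],[-0.0005,-0.0001,0],40],
    [[0,3,0],[-0.0005,-0.0001,0],40],
    [[0,4,0],[-0.0005,-0.0001,0],40],
    [[0,4,0],[-0.0005,-0.0001,0],40],
  ],
)

```text
time: 6.2
ee_pos: [0.5531, 0.0148, 0.1046]
tcp_rot: [-90.0, -0.0, 78.3]
wrist_force: [0.1, -0.1, 3.4]
opening: 0.0471
```

```bash
python3 st.py
```

```text
ee_pos [0.5531, 0.0148, 0.1046]
wrist_force [0.0954, -0.0934, 3.3543]
torque [0.0639, -0.1704, 0.4159]
t 6.2 yaw 78.34 q6 13.2 eff [-0.63, -50.29, 44.8, 0.3, -0.1, 0.68]
```

Request:
play_rows(
  moves=[
    [[0,1,0],[0,0,0],40],
    [[0,2,0],[0,-0.0001,0],40],
    [[0,3,0],[0,-0.0001,0],40],
    [[0,4,0],[0,-0.0002,0],40],
    [[0,5,0],[0,-0.0002,0],40],
  ],
)

```text
time: 6.7
ee_pos: [0.5532, 0.0149, 0.1048]
tcp_rot: [-90.0, -0.0, 73.3]
wrist_force: [1.1, 2.7, 2.9]
opening: 0.0467
```

Request:
play_rows(
  moves=[
    [[0,1,0],[0,0,0],40],
    [[0,2,0],[0,-0.0001,0],40],
    [[0,3,0],[0,-0.0001,0],40],
    [[0,4,0],[0,-0.0002,0],40],
    [[0,4,0],[0,-0.0002,0],40],
  ],
)

```text
time: 7.2
ee_pos: [0.5532, 0.0149, 0.1051]
tcp_rot: [-90.0, -0.0, 69.3]
wrist_force: [1.7, 6.2, 3.9]
opening: 0.0463
```

```bash
python3 st.py
```

```text
ee_pos [0.5532, 0.0149, 0.1051]
wrist_force [1.6775, 6.2299, 3.9153]
torque [1.0885, -0.3302, 0.4924]
t 7.2 yaw 69.31 q6 22.2 eff [-3.3, -49.86, 44.01, 0.72, -1.48, 0.71]
```

Request:
play_rows(
  moves=[
    [[0,1,0],[0.0004,-0.0001,0],40],
    [[0,2,0],[0.0007,-0.0002,0],40],
    [[0,3,0],[0.0007,-0.0002,0],40],
    [[0,4,0],[0.0007,-0.0003,0],40],
    [[0,4,0],[0.0007,-0.0003,0],40],
  ],
)

```text
time: 7.7
ee_pos: [0.5533, 0.0151, 0.1054]
tcp_rot: [-90.0, 0.0, 65.3]
wrist_force: [0.3, 1.7, 5.7]
opening: 0.0469
```

```bash
python3 st.py
```

```text
ee_pos [0.5533, 0.0151, 0.1054]
wrist_force [0.3009, 1.686, 5.693]
torque [0.4824, -0.0222, 0.476]
t 7.7 yaw 65.29 q6 26.3 eff [-1.71, -49.25, 43.98, 0.13, -0.65, 0.72]
```

Request:
play_rows(
  moves=[
    [[0,1,0],[0.0002,-0.0002,0],40],
    [[0,2,0],[0.0002,-0.0003,0],40],
    [[0,3,0],[0.0002,-0.0004,0],40],
    [[0,4,0],[0.0002,-0.0005,0],40],
    [[0,5,0],[0.0002,-0.0006,0],40],
  ],
)

```text
time: 8.2
ee_pos: [0.5533, 0.0153, 0.1057]
tcp_rot: [-90.0, 0.0, 60.3]
wrist_force: [0.1, 0.7, 2.8]
opening: 0.0469
```

```bash
python3 st.py
```

```text
ee_pos [0.5533, 0.0153, 0.1057]
wrist_force [0.1145, 0.6921, 2.7662]
torque [0.0731, -0.1403, 0.5486]
t 8.2 yaw 60.28 q6 31.3 eff [-0.76, -50.6, 45.16, 0.19, -0.11, 0.28]
```

Request:
play_rows(
  moves=[
    [[0,1,0],[0,-0.0001,0],40],
    [[0,2,0],[0,-0.0002,0],40],
    [[0,3,0],[0,-0.0003,0],40],
    [[0,4,0],[0,-0.0004,0],40],
    [[0,5,0],[0,-0.0005,0],40],
  ],
)

```text
time: 8.7
ee_pos: [0.5534, 0.0154, 0.1062]
tcp_rot: [-90.0, 0.0, 55.3]
wrist_force: [1.3, -0.1, 0.4]
opening: 0.0464
```

Request:
play_rows(
  moves=[
    [[0,1,0],[0,-0.0001,0],40],
    [[0,2,0],[0,-0.0002,0],40],
    [[0,3,0],[0,-0.0003,0],40],
    [[0,4,0],[0,-0.0004,0],40],
    [[0,4,0],[0,-0.0004,0],40],
  ],
)

```text
time: 9.2
ee_pos: [0.5534, 0.0155, 0.1066]
tcp_rot: [-90.0, 0.0, 51.3]
wrist_force: [1.8, 0.2, -1.5]
opening: 0.0465
```

```bash
python3 st.py; python3 - <<'E'
from h import *
c=camera("wrist");cv2.imwrite("pics/w4.png",cv2.resize(c["img"][170:400,150:410,::-1],None,fx=2.5,fy=2.5,interpolation=cv2.INTER_CUBIC))
E
```

```text
ee_pos [0.5534, 0.0155, 0.1066]
wrist_force [1.8258, 0.2394, -1.5239]
torque [0.2812, -0.4229, 0.3748]
t 9.2 yaw 51.32 q6 40.3 eff [-1.06, -53.25, 46.94, 0.92, -0.35, 0.65]
```

View pics/w4.png

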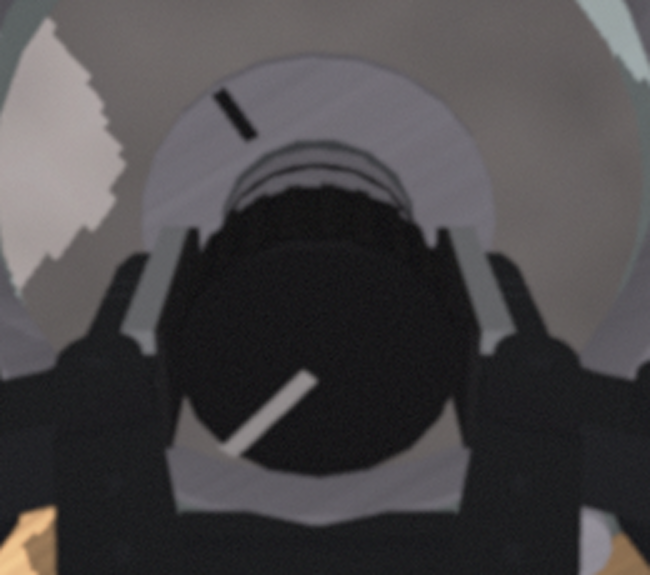

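No slip (line still at (230,450)–(310,378) in the enlarged crop). Fz fell to −1.5, so the climb is slower than 0.1 mm/deg; I reduce the rate.

Request:
play_rows(
  moves=[
    [[0,1,0],[0,0,0],40],
    [[0,2,0],[0,-0.0001,0],40],
    [[0,3,0],[0,-0.0001,0],40],
    [[0,4,0],[0,-0.0002,0],40],
    [[0,5,0],[0,-0.0002,0],40],
  ],
)

```text
time: 9.75
ee_pos: [0.5535, 0.0155, 0.107]
tcp_rot: [-90.0, -0.0, 46.3]
wrist_force: [2.4, 2.8, -2.3]
opening: 0.0467
```

Request:
play_rows(
  moves=[
    [[0,1,0],[0,-0.0001,0],40],
    [[0,2,0],[0,-0.0001,0],40],
    [[0,3,0],[0,-0.0002,0],40],
    [[0,4,0],[0,-0.0003,0],40],
    [[0,5,0],[0,-0.0003,0],40],
  ],
)

```text
time: 10.25
ee_pos: [0.5536, 0.0156, 0.1073]
tcp_rot: [-90.0, -0.0, 41.3]
wrist_force: [4.5, 3.8, -3.6]
opening: 0.0466
```

Request:
play_rows(
  moves=[
    [[0,1,0],[0.0003,0,0],40],
    [[0,2,0],[0.0006,0,0],40],
    [[0,3,0],[0.0008,-0.0001,0],40],
    [[0,4,0],[0.0008,-0.0001,0],40],
    [[0,5,0],[0.0008,-0.0002,0],40],
  ],
)

```text
time: 10.75
ee_pos: [0.5538, 0.0158, 0.1075]
tcp_rot: [-90.0, 0.0, 36.3]
wrist_force: [0.6, 0.1, -0.3]
opening: 0.0467
```

```bash
python3 st.py
```

```text
ee_pos [0.5538, 0.0158, 0.1075]
wrist_force [0.6182, 0.0968, -0.2944]
torque [0.135, -0.0914, 0.5437]
t 10.75 yaw 36.28 q6 55.4 eff [-0.87, -52.77, 47.2, 0.12, -0.19, 0.23]
```

Request:
play_rows(
  moves=[
    [[0,1,0],[0,-0.0001,0],40],
    [[0,2,0],[0.0001,-0.0001,0],40],
    [[0,3,0],[0.0001,-0.0002,0],40],
    [[0,4,0],[0.0002,-0.0003,0],40],
    [[0,5,0],[0.0002,-0.0003,0],40],
  ],
)

```text
time: 11.25
ee_pos: [0.554, 0.0159, 0.1078]
tcp_rot: [-90.0, 0.0, 31.3]
wrist_force: [-1.9, -1.0, 2.2]
opening: 0.0466
```

Request:
play_rows(
  moves=[
    [[0,1,0],[0,-0.0001,0],40],
    [[0,2,0],[0.0001,-0.0001,0],40],
    [[0,3,0],[0.0001,-0.0002,0],40],
    [[0,4,0],[0.0002,-0.0003,0],40],
    [[0,5,0],[0.0002,-0.0003,0],40],
  ],
)

```text
time: 11.75
ee_pos: [0.5542, 0.016, 0.1081]
tcp_rot: [-90.0, 0.0, 26.3]
wrist_force: [-3.4, -1.8, 2.1]
opening: 0.0463
```

```bash
python3 st.py
```

```text
ee_pos [0.5542, 0.016, 0.1081]
wrist_force [-3.4358, -1.8279, 2.0794]
torque [-0.4788, 0.8135, 0.5398]
t 11.75 yaw 26.29 q6 65.4 eff [0.61, -51.54, 47.7, -1.64, 0.61, 0.25]
```

Request:
play_rows(
  moves=[
    [[0,1,0],[-0.0002,-0.0001,0],40],
    [[0,2,0],[-0.0004,-0.0002,0],40],
    [[0,3,0],[-0.0006,-0.0003,0],40],
    [[0,4,0],[-0.0006,-0.0004,0],40],
    [[0,5,0],[-0.0006,-0.0004,0],40],
  ],
)

```text
time: 12.25
ee_pos: [0.5542, 0.016, 0.1085]
tcp_rot: [-90.0, -0.0, 21.3]
wrist_force: [1.1, -0.4, -1.0]
opening: 0.0466
```

Request:
play_rows(
  moves=[
    [[0,1,0],[0,-0.0001,0],40],
    [[0,2,0],[0,-0.0001,0],40],
    [[0,3,0],[0,-0.0002,0],40],
    [[0,4,0],[0,-0.0003,0],40],
    [[0,5,0],[0,-0.0003,0],40],
  ],
)

```text
time: 12.75
ee_pos: [0.5542, 0.016, 0.1089]
tcp_rot: [-90.0, -0.1, 16.3]
wrist_force: [3.8, 1.0, -1.9]
opening: 0.0463
```

```bash
python3 st.py;python3 - <<'E'
from h import *
c=camera("wrist");cv2.imwrite("pics/w5.png",cv2.resize(c["img"][170:400,150:410,::-1],None,fx=2.5,fy=2.5,interpolation=cv2.INTER_CUBIC))
E
```

```text
ee_pos [0.5542, 0.016, 0.1089]
wrist_force [3.7648, 0.9664, -1.9373]
torque [0.261, -0.98, 0.4929]
t 12.75 yaw 16.3 q6 75.4 eff [-1.11, -53.02, 45.64, 2.01, -0.32, 0.23]
```

View pics/w5.png

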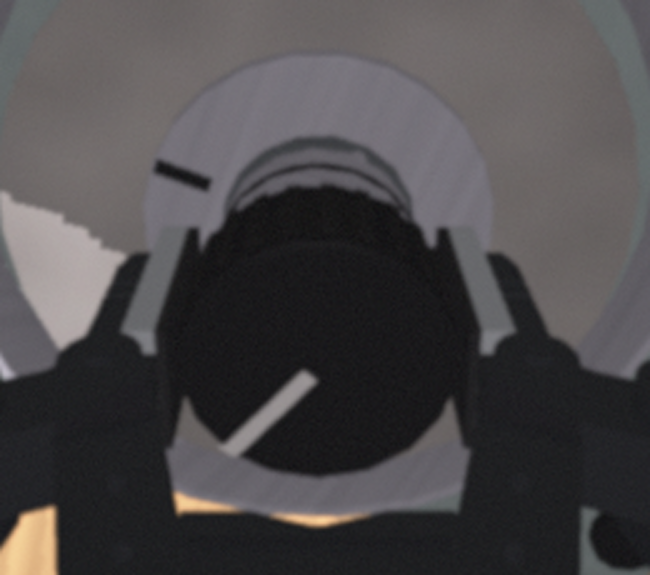

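Still no slip; flange line now at the left of the crop (155,165)–(208,187). 74° done.

Request:
play_rows(
  moves=[
    [[0,1,0],[0.0002,0,0],40],
    [[0,2,0],[0.0004,-0.0001,0],40],
    [[0,3,0],[0.0005,-0.0001,0],40],
    [[0,4,0],[0.0005,-0.0002,0],40],
    [[0,5,0],[0.0005,-0.0002,0],40],
  ],
)

```text
time: 13.3
ee_pos: [0.5544, 0.0161, 0.1092]
tcp_rot: [-90.0, -0.0, 11.3]
wrist_force: [4.1, 0.6, 1.1]
opening: 0.0468
```

Request:
play_rows(
  moves=[
    [[0,1,0],[0,-0.0001,0],40],
    [[0,2,0],[0,-0.0001,0],40],
    [[0,3,0],[0,-0.0002,0],40],
    [[0,4,0],[0,-0.0003,0],40],
    [[0,5,0],[0,-0.0003,0],40],
  ],
)

```text
time: 13.8
ee_pos: [0.5545, 0.016, 0.1094]
tcp_rot: [-90.0, -0.0, 6.3]
wrist_force: [4.1, 0.9, 0.9]
opening: 0.0467
```

```bash
python3 st.py
```

```text
ee_pos [0.5545, 0.016, 0.1094]
wrist_force [4.0617, 0.8656, 0.8825]
torque [0.2418, -1.0823, 0.5343]
t 13.8 yaw 6.29 q6 85.4 eff [-1.13, -51.44, 44.03, 2.09, -0.3, 0.26]
```

Request:
play_rows(
  moves=[
    [[0,1,0],[0.0002,-0.0001,0],40],
    [[0,2,0],[0.0003,-0.0001,0],40],
    [[0,3,0],[0.0003,-0.0002,0],40],
    [[0,4,0],[0.0003,-0.0003,0],40],
    [[0,5,0],[0.0003,-0.0003,0],40],
  ],
)

```text
time: 14.3
ee_pos: [0.5547, 0.0161, 0.1097]
tcp_rot: [-90.0, -0.0, 1.3]
wrist_force: [4.0, 0.7, 2.1]
opening: 0.0463
```

Request:
play_rows(
  moves=[
    [[0,1,0],[0.0001,-0.0001,0],40],
    [[0,2,0],[0.0001,-0.0001,0],40],
    [[0,3,0],[0.0001,-0.0002,0],40],
    [[0,4,0],[0.0001,-0.0003,0],40],
    [[0,5,0],[0.0001,-0.0003,0],40],
  ],
)

```text
time: 14.8
ee_pos: [0.5548, 0.0161, 0.11]
tcp_rot: [-90.0, -0.0, -3.7]
wrist_force: [2.8, 0.5, 3.6]
opening: 0.0466
```

```bash
python3 st.py
```

```text
ee_pos [0.5548, 0.0161, 0.11]
wrist_force [2.7952, 0.5148, 3.5715]
torque [0.1047, -0.88, 0.6086]
t 14.8 yaw -3.71 q6 95.4 eff [-0.92, -50.06, 43.09, 1.69, -0.16, 0.31]
```

Request:
play_rows(
  moves=[
    [[0,1,0],[0.0001,-0.0001,0],40],
    [[0,2,0],[0.0002,-0.0002,0],40],
    [[0,3,0],[0.0002,-0.0003,0],40],
    [[0,4,0],[0.0002,-0.0004,0],40],
    [[0,5,0],[0.0002,-0.0005,0],40],
  ],
)

```text
time: 15.3
ee_pos: [0.5549, 0.016, 0.1104]
tcp_rot: [-90.0, -0.0, -8.7]
wrist_force: [3.7, 0.5, 2.6]
opening: 0.0468
```

Request:
play_rows(
  moves=[
    [[0,1,0],[0,-0.0001,0],40],
    [[0,2,0],[0,-0.0001,0],40],
    [[0,3,0],[0,-0.0002,0],40],
    [[0,4,0],[0,-0.0003,0],40],
    [[0,5,0],[0,-0.0003,0],40],
  ],
)

```text
time: 15.8
ee_pos: [0.555, 0.016, 0.1107]
tcp_rot: [-90.0, -0.0, -13.7]
wrist_force: [5.5, -1.4, 3.3]
opening: 0.0467
```

```bash
python3 st.py
```

```text
ee_pos [0.555, 0.016, 0.1107]
wrist_force [5.4931, -1.3656, 3.2895]
torque [0.0768, -1.1147, 0.6053]
t 15.8 yaw -13.71 q6 105.4 eff [-0.53, -50.64, 43.1, 2.22, 0.03, 0.29]
```

Request:
play_rows(
  moves=[
    [[0,1,0],[0.0002,-0.0001,0],40],
    [[0,2,0],[0.0005,-0.0002,0],40],
    [[0,3,0],[0.0007,-0.0003,0],40],
    [[0,4,0],[0.0007,-0.0004,0],40],
    [[0,5,0],[0.0007,-0.0004,0],40],
  ],
)

```text
time: 16.3
ee_pos: [0.5553, 0.016, 0.111]
tcp_rot: [-90.0, 0.0, -18.7]
wrist_force: [1.4, 0.2, 3.6]
opening: 0.0467
```

Request:
play_rows(
  moves=[
    [[0,1,0],[0,-0.0001,0],40],
    [[0,2,0],[0,-0.0001,0],40],
    [[0,3,0],[0,-0.0002,0],40],
    [[0,4,0],[0,-0.0003,0],40],
    [[0,5,0],[0,-0.0004,0],40],
  ],
)

```text
time: 16.8
ee_pos: [0.5555, 0.0159, 0.1114]
tcp_rot: [-90.0, 0.0, -23.7]
wrist_force: [0.9, 0.7, 3.1]
opening: 0.0469
```

```bash
python3 st.py;python3 - <<'E'
from h import *
c=camera("wrist");cv2.imwrite("pics/w6.png",cv2.resize(c["img"][170:400,150:410,::-1],None,fx=2.5,fy=2.5,interpolation=cv2.INTER_CUBIC))
E
```

```text
ee_pos [0.5555, 0.0159, 0.1114]
wrist_force [0.8748, 0.7175, 3.1169]
torque [0.232, -0.1453, 0.6187]
t 16.8 yaw -23.71 q6 115.3 eff [-1.03, -50.98, 45.19, 0.28, -0.24, 0.28]
```

View pics/w6.png

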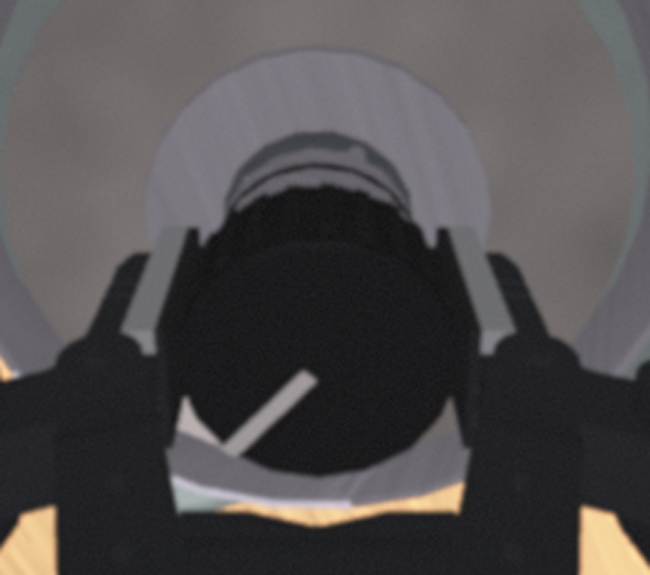

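114° done, no slip; flange line now hidden behind the left pad. Continuing.

Request:
play_rows(
  moves=[
    [[0,1,0],[0,-0.0001,0],40],
    [[0,2,0],[0,-0.0002,0],40],
    [[0,3,0],[0,-0.0003,0],40],
    [[0,4,0],[0,-0.0004,0],40],
    [[0,5,0],[0,-0.0004,0],40],
  ],
)

```text
time: 17.35
ee_pos: [0.5556, 0.0158, 0.1118]
tcp_rot: [-90.0, 0.0, -28.7]
wrist_force: [1.4, 0.1, 0.9]
opening: 0.0467
```

Request:
play_rows(
  moves=[
    [[0,1,0],[0,-0.0001,0],40],
    [[0,2,0],[0,-0.0001,0],40],
    [[0,3,0],[0,-0.0002,0],40],
    [[0,4,0],[0,-0.0003,0],40],
    [[0,5,0],[0,-0.0003,0],40],
  ],
)

```text
time: 17.85
ee_pos: [0.5556, 0.0158, 0.1121]
tcp_rot: [-90.0, -0.0, -33.7]
wrist_force: [2.1, -0.3, -0.1]
opening: 0.0464
```

```bash
python3 st.py
```

```text
ee_pos [0.5556, 0.0158, 0.1121]
wrist_force [2.1176, -0.3235, -0.0874]
torque [-0.1395, -0.5183, 0.4783]
t 17.85 yaw -33.71 q6 125.3 eff [-0.2, -52.62, 46.03, 1.01, 0.17, 0.24]
```

Request:
play_rows(
  moves=[
    [[0,1,0],[0.0001,-0.0001,0],40],
    [[0,2,0],[0.0002,-0.0001,0],40],
    [[0,3,0],[0.0002,-0.0002,0],40],
    [[0,4,0],[0.0002,-0.0002,0],40],
    [[0,5,0],[0.0002,-0.0003,0],40],
  ],
)

```text
time: 18.35
ee_pos: [0.5558, 0.0157, 0.1125]
tcp_rot: [-90.0, -0.0, -38.7]
wrist_force: [2.3, -0.9, 0.1]
opening: 0.0464
```

Request:
play_rows(
  moves=[
    [[0,1,0],[0,-0.0001,0],40],
    [[0,2,0],[0,-0.0001,0],40],
    [[0,3,0],[0,-0.0002,0],40],
    [[0,4,0],[0,-0.0002,0],40],
    [[0,5,0],[0,-0.0002,0],40],
  ],
)

```text
time: 18.85
ee_pos: [0.5558, 0.0157, 0.1128]
tcp_rot: [-90.0, -0.0, -43.7]
wrist_force: [2.6, -1.7, 0.7]
opening: 0.0466
```

```bash
python3 st.py
```

```text
ee_pos [0.5558, 0.0157, 0.1128]
wrist_force [2.5931, -1.7345, 0.672]
torque [-0.3772, -0.612, 0.5148]
t 18.85 yaw -43.71 q6 135.3 eff [0.44, -52.05, 45.4, 1.11, 0.52, 0.25]
```

Request:
play_rows(
  moves=[
    [[0,1,0],[0.0001,-0.0001,0],40],
    [[0,2,0],[0.0002,-0.0001,0],40],
    [[0,3,0],[0.0003,-0.0002,0],40],
    [[0,4,0],[0.0003,-0.0002,0],40],
    [[0,5,0],[0.0003,-0.0003,0],40],
  ],
)

```text
time: 19.35
ee_pos: [0.556, 0.0156, 0.1131]
tcp_rot: [-90.0, -0.0, -48.7]
wrist_force: [1.9, -0.9, 0.5]
opening: 0.0466
```

Request:
play_rows(
  moves=[
    [[0,1,0],[0,0,0],40],
    [[0,2,0],[0,-0.0001,0],40],
    [[0,3,0],[0,-0.0001,0],40],
    [[0,4,0],[0,-0.0002,0],40],
    [[0,4,0],[0,-0.0002,0],40],
  ],
)

```text
time: 19.85
ee_pos: [0.556, 0.0155, 0.1133]
tcp_rot: [-90.0, -0.0, -52.7]
wrist_force: [1.6, -0.6, 3.0]
opening: 0.0466
```

```bash
python3 st.py;python3 - <<'E'
from h import *
c=camera("wrist");cv2.imwrite("pics/w7.png",cv2.resize(c["img"][170:400,150:410,::-1],None,fx=2.5,fy=2.5,interpolation=cv2.INTER_CUBIC))
for n,(r,cc) in (("scene",(165,240)),("side",(165,220))):
    i=camera(n)["img"][r:r+100,cc:cc+120,::-1] ;cv2.imwrite(f"pics/{n}7.png",cv2.resize(i,None,fx=5,fy=5,interpolation=cv2.INTER_CUBIC))
E
```

```text
ee_pos [0.556, 0.0155, 0.1133]
wrist_force [1.5625, -0.6369, 3.0442]
torque [-0.4534, -0.4373, 0.4256]
t 19.85 yaw -52.69 q6 144.3 eff [0.6, -50.87, 44.46, 0.9, 0.56, 0.7]
```

View pics/w7.png

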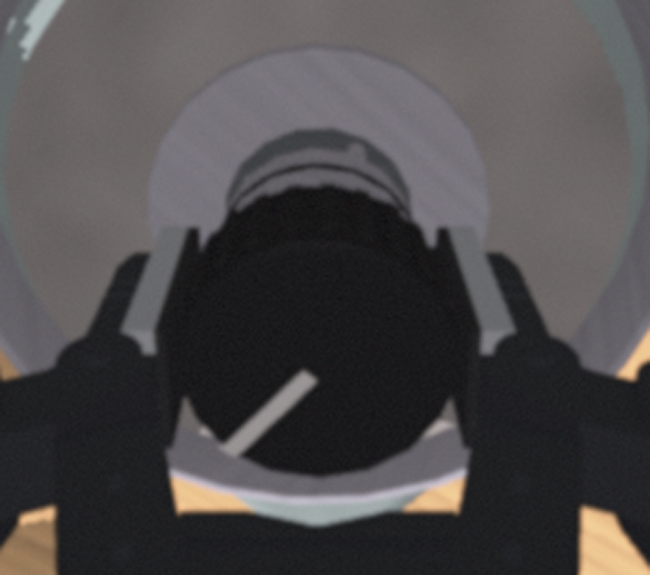

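View pics/scene7.png

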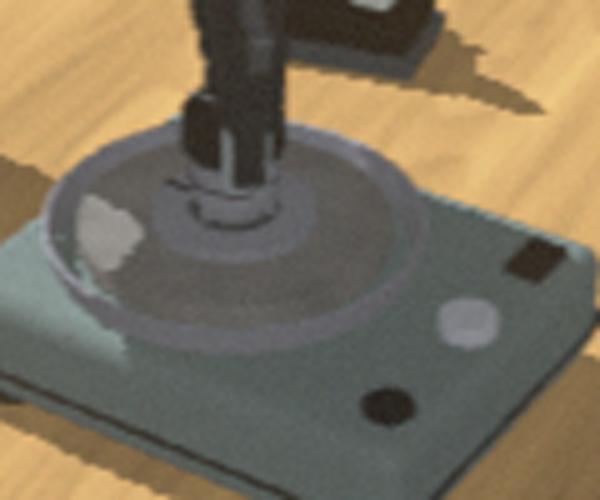

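View pics/side7.png

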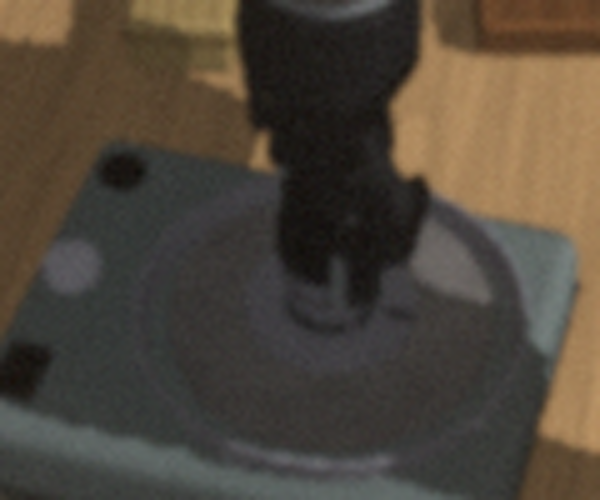

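```bash
python3 - <<'E'
from h import *
c=camera("wrist");h=.1365+.0088
z=lambda x,y:(150+(x+.5)/2.5-.5,170+(y+.5)/2.5-.5)
k1,k2=onz(c,*z(231,450),h),onz(c,*z(311,377),h)
P=np.array([onz(c,*z(*p),h)[:2] for p in((190,400),(235,452),(318,476),(400,452),(448,402))])
s=np.linalg.lstsq(np.c_[2*P,np.ones(len(P))],(P**2).sum(1),rcond=None)[0]
a=lambda v:np.degrees(np.arctan2(v[1],v[0]))
print("knob",s[:2],np.sqrt(s[2]+s[0]**2+s[1]**2),"line",k1,a(k1-k2),a(k1[:2]-s[:2]))
g=np.array([.5534,.0145]);fl=g+.032*np.array([np.cos(np.radians(174.3)),np.sin(np.radians(174.3))])
print(fl,np.linalg.norm(k1[:2]-fl))
s=camera("scene");print("scene fl line",onz(s,240+175/5,165+184/5,.09))
E
```

```text
knob [0.55482906 0.01472067] 0.022838912312940003 line [0.53186678 0.0162689  0.1453    ] 174.73618053944332 176.14266108253176
[0.52155822 0.01767823] 0.010404454967230789
scene fl line [0.52443289 0.01339459 0.09      ]
```

Line distance computes to 10.4 mm (limit 13), line bearings 174.7–176° vs 174.5°: aligned. Now a careful start of the lift.

Request:
play_rows(
  moves=[
    [[0,0,0],[0.0001,0,0],40],
    [[0,0,0],[0.0001,-0.0004,0],40],
    [[0,0,0],[0.0001,-0.0008,0],40],
    [[0,0,0],[0.0001,-0.0012,0],40],
    [[0,0,0],[0.0001,-0.0012,0],40],
  ],
)

```text
time: 20.6
ee_pos: [0.5559, 0.0155, 0.1138]
tcp_rot: [-90.0, 0.0, -52.6]
wrist_force: [3.3, -1.7, -4.0]
opening: 0.0464
```

```bash
python3 st.py
```

```text
ee_pos [0.5559, 0.0155, 0.1138]
wrist_force [3.3489, -1.6683, -3.9643]
torque [-0.4366, -0.8161, 0.4027]
t 20.6 yaw -52.63 q6 144.2 eff [0.75, -54.54, 47.09, 1.71, 0.59, 0.39]
```

Request:
play_rows(
  moves=[
    [[0,0,0],[0.0002,-0.0002,0],40],
    [[0,0,0],[0.0002,-0.0004,0],40],
    [[0,0,0],[0.0002,-0.0006,0],40],
    [[0,0,0],[0.0002,-0.0006,0],40],
    [[0,0,0],[0.0002,-0.0006,0],40],
  ],
)

```text
time: 21.1
ee_pos: [0.556, 0.0154, 0.1149]
tcp_rot: [-90.0, 0.0, -52.6]
wrist_force: [1.9, -0.4, -4.5]
opening: 0.0466
```

```bash
python3 st.py
```

```text
ee_pos [0.556, 0.0154, 0.1149]
wrist_force [1.8917, -0.3632, -4.468]
torque [-0.0536, -0.4251, 0.275]
t 21.1 yaw -52.62 q6 144.2 eff [-0.07, -54.67, 48.08, 0.87, 0.13, 0.32]
```

Moving freely now (rose 1.1 mm, force steady at −4.5 N). Continue straight up.

Request:
play_rows(
  moves=[
    [[0,0,0],[0.0001,-0.0004,0],40],
    [[0,0,0],[0.0001,-0.0008,0],40],
    [[0,0,0],[0.0001,-0.0012,0],40],
    [[0,0,0],[0.0001,-0.0016,0],40],
    [[0,0,0],[0.0001,-0.002,0],40],
  ],
)

```text
time: 21.6
ee_pos: [0.5561, 0.0153, 0.1171]
tcp_rot: [-90.0, 0.0, -52.6]
wrist_force: [-0.9, 0.5, -4.1]
opening: 0.0466
```

Request:
play_rows(
  moves=[
    [[0,0,0],[0,-0.001,0],40],
    [[0,0,0],[0,-0.002,0],40],
    [[0,0,0],[0,-0.003,0],40],
    [[0,0,0],[0,-0.004,0],40],
    [[0,0,0],[0,-0.005,0],40],
  ],
)

```text
time: 22.1
ee_pos: [0.5563, 0.0152, 0.1223]
tcp_rot: [-90.0, -0.0, -52.6]
wrist_force: [0.6, 0.9, -0.6]
opening: 0.0469
```

Request:
play_rows(
  moves=[
    [[0,0,0],[0,-0.001,0],40],
    [[0,0,0],[0,-0.002,0],40],
    [[0,0,0],[0,-0.003,0],40],
    [[0,0,0],[0,-0.005,0],40],
    [[0,0,0],[0,-0.007,0],40],
  ],
)

```text
time: 22.6
ee_pos: [0.5562, 0.0153, 0.1291]
tcp_rot: [-90.0, 0.0, -52.6]
wrist_force: [-0.5, 0.4, -1.0]
opening: 0.0462
```

Request:
play_rows(
  moves=[
    [[0,0,0],[0,-0.005,0],40],
    [[0,0,0],[0,-0.015,0],40],
    [[0,0,0],[0,-0.03,0],40],
    [[0,0,0],[0,-0.045,0],40],
    [[0,0,0],[0,-0.055,0],40],
  ],
)

```text
time: 23.1
ee_pos: [0.5567, 0.0153, 0.1864]
tcp_rot: [-89.9, -0.1, -52.6]
wrist_force: [-0.4, -0.1, -2.3]
opening: 0.0465
```

```bash
python3 st.py; python3 - <<'E'
from h import *
for n in("scene","wrist","side"):
    c=camera(n); cv2.imwrite(f"pics/{n}8.png",c["img"][:,:,::-1])
    if n=="side": cv2.imwrite("pics/sidet.png",cv2.resize(c["img"][110:200,290:390,::-1],None,fx=6,fy=6,interpolation=cv2.INTER_CUBIC))
z=lambda x,y:(95+(x+.5)/3.6-.5,275+(y+.5)/3.6-.5)
s=camera("scene")
P=np.array([onz(s,*z(*p),.022) for p in((183,28),(409,75),(290,263),(44,205))]);print(np.round(P,4),P.mean(0))
z=lambda x,y:(230+(x+.5)/5-.5,120+(y+.5)/5-.5)
s=camera("side")
P=np.array([onz(s,*z(*p),.022) for p in((418,93),(660,90),(691,248),(431,250))]);print(np.round(P,4),P.mean(0))
E
```

```text
ee_pos [0.5567, 0.0153, 0.1864]
wrist_force [-0.4135, -0.0655, -2.3196]
torque [0.0457, 0.0398, -0.0254]
t 23.1 yaw -52.62 q6 144.2 eff [0.0, -53.03, 46.3, -0.28, -0.0, -0.0]
[[ 0.381  -0.2996  0.022 ]
 [ 0.5232 -0.2699  0.022 ]
 [ 0.5498 -0.4124  0.022 ]
 [ 0.4092 -0.4422  0.022 ]] [ 0.4658009  -0.35603643  0.022     ]
[[ 0.5482 -0.4066  0.022 ]
 [ 0.4043 -0.437   0.022 ]
 [ 0.3772 -0.2938  0.022 ]
 [ 0.5207 -0.2647  0.022 ]] [ 0.46258101 -0.35052706  0.022     ]
```

View pics/scene8.png

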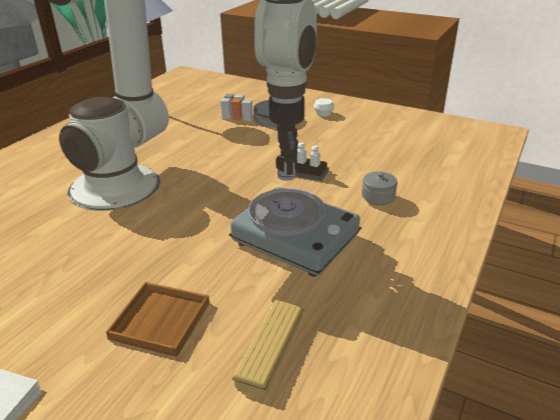

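View pics/wrist8.png

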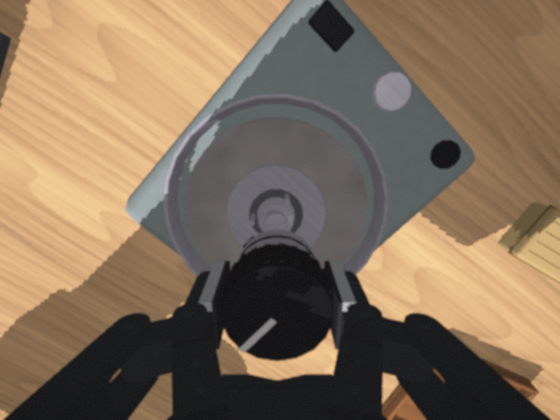

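Knob is off and hanging straight in the gripper (wrist view: bare spindle at (277,215)). Tray centre ≈ (0.464, −0.353) averaged from both views; carrying it over.

Request:
play_rows(
  moves=[
    [[0,0,0],[0.01,0,-0.013],40],
    [[0,0,0],[0.032,0,-0.04],40],
    [[0,0,0],[0.057,0,-0.072],40],
    [[0,0,0],[0.083,0,-0.105],40],
    [[0,0,0],[0.11,0,-0.139],40],
  ],
)

```text
time: 23.85
ee_pos: [0.5112, -0.1584, 0.1834]
tcp_rot: [-90.0, 0.0, -52.6]
wrist_force: [0.7, -0.1, -1.9]
opening: 0.0467
```

Request:
play_rows(
  moves=[
    [[0,0,0],[0.027,0,-0.034],40],
    [[0,0,0],[0.054,0,-0.068],40],
    [[0,0,0],[0.081,0,-0.101],40],
    [[0,0,0],[0.105,0,-0.131],40],
    [[0,0,0],[0.117,0,-0.147],40],
  ],
)

```text
time: 24.35
ee_pos: [0.4647, -0.3419, 0.1831]
tcp_rot: [-90.1, 0.1, -52.8]
wrist_force: [-0.3, 0.0, -1.2]
opening: 0.0462
```

Request:
play_rows(
  moves=[
    [[0,0,0],[0.005,0.015,-0.006],40],
    [[0,0,0],[0.009,0.04,-0.011],40],
    [[0,0,0],[0.009,0.065,-0.011],40],
    [[0,0,0],[0.009,0.085,-0.011],40],
    [[0,0,0],[0.009,0.095,-0.011],40],
  ],
)

```text
time: 24.85
ee_pos: [0.4621, -0.3513, 0.0856]
tcp_rot: [-90.1, 0.2, -52.6]
wrist_force: [-0.2, 0.5, -1.8]
opening: 0.0465
```

Request:
play_rows(
  moves=[
    [[0,0,0],[0,0.015,0],40],
    [[0,0,0],[0,0.025,0],40],
    [[0,0,0],[0,0.035,0],40],
    [[0,0,0],[0,0.04,0],40],
    [[0,0,0],[0,0.04,0],40],
  ],
)

```text
time: 25.35
ee_pos: [0.4633, -0.3524, 0.0484]
tcp_rot: [-90.0, 0.0, -52.6]
wrist_force: [0.0, -0.1, -0.9]
opening: 0.0465
```

```bash
python3 st.py; python3 - <<'E'
from h import *
for n in("scene","wrist"):
    c=camera(n); cv2.imwrite(f"pics/{n}9.png",c["img"][:,:,::-1])
E
```

```text
ee_pos [0.4633, -0.3524, 0.0484]
wrist_force [0.0234, -0.0916, -0.8985]
torque [-0.0106, 0.0127, -0.0417]
t 25.35 yaw -52.62 q6 105.4 eff [0.02, -57.69, 46.67, -0.29, -0.0, -0.0]
```

View pics/scene9.png

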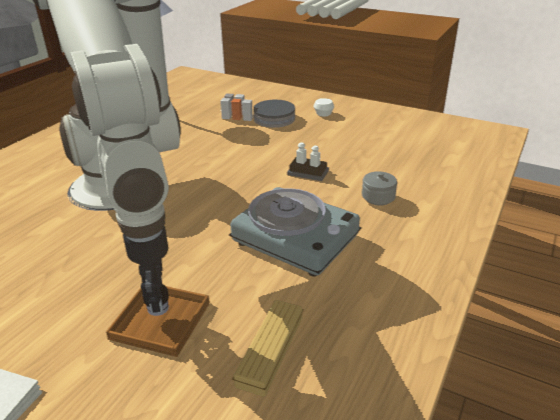

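View pics/wrist9.png

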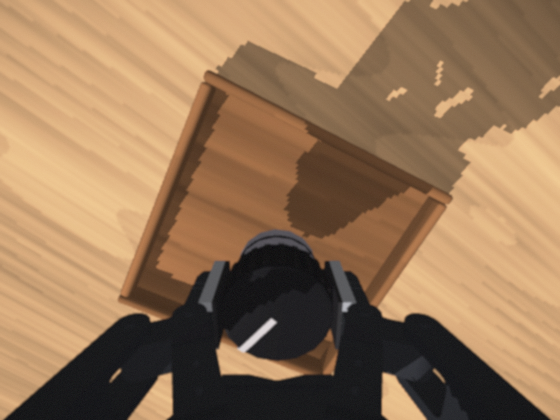

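Knob hangs over the tray's middle. Lowering to just above the floor, then feeling for contact.

Request:
play_rows(
  moves=[
    [[0,0,0],[0,0.008,0],40],
    [[0,0,0],[0,0.016,0],40],
    [[0,0,0],[0,0.021,0],40],
    [[0,0,0],[0,0.024,0],40],
    [[0,0,0],[0,0.024,0],40],
  ],
)

```text
time: 25.95
ee_pos: [0.4631, -0.3523, 0.0243]
tcp_rot: [-90.0, 0.1, -52.6]
wrist_force: [0.0, -0.7, -1.9]
opening: 0.0461
```

Request:
play_rows(
  moves=[
    [[0,0,0],[0,0.0005,0],40],
    [[0,0,0],[0,0.001,0],40],
    [[0,0,0],[0,0.0015,0],40],
    [[0,0,0],[0,0.002,0],40],
    [[0,0,0],[0,0.002,0],40],
  ],
)

```text
time: 26.45
ee_pos: [0.4634, -0.3526, 0.023]
tcp_rot: [-90.0, 0.0, -52.6]
wrist_force: [0.3, 0.1, -1.1]
opening: 0.0468
```

Request:
play_rows(
  moves=[
    [[0,0,0],[0,0.0004,0],40],
    [[0,0,0],[0,0.0008,0],40],
    [[0,0,0],[0,0.0012,0],40],
    [[0,0,0],[0,0.0012,0],40],
    [[0,0,0],[0,0.0012,0],40],
  ],
)

```text
time: 26.95
ee_pos: [0.4634, -0.3526, 0.0218]
tcp_rot: [-90.0, 0.0, -52.6]
wrist_force: [-0.9, 0.5, -1.0]
opening: 0.0469
```

Request:
play_rows(
  moves=[
    [[0,0,0],[0,0.0003,0],40],
    [[0,0,0],[0,0.0006,0],40],
    [[0,0,0],[0,0.0009,0],40],
    [[0,0,0],[0,0.0009,0],40],
    [[0,0,0],[0,0.0009,0],40],
  ],
)

```text
time: 27.45
ee_pos: [0.4634, -0.3526, 0.0209]
tcp_rot: [-90.0, 0.0, -52.6]
wrist_force: [0.0, 0.1, -1.9]
opening: 0.0464
```

Request:
play_rows(
  moves=[
    [[0,0,0],[0,0.0002,0],40],
    [[0,0,0],[0,0.0004,0],40],
    [[0,0,0],[0,0.0006,0],40],
    [[0,0,0],[0,0.0006,0],40],
    [[0,0,0],[0,0.0006,0],40],
  ],
)

```text
time: 27.95
ee_pos: [0.4635, -0.3526, 0.0205]
tcp_rot: [-90.0, -0.0, -52.6]
wrist_force: [-1.7, 0.6, 1.1]
opening: 0.0468
```

Contact felt (Fz −1.9 → +1.1). Ease the grip, then open a little.

Request:
play_rows(
  grip_force=20,
  moves=[
    [[0,0,0],[0,0.0002,0],50],
    [[0,0,0],[0,0.0002,0],52],
    [[0,0,0],[0,0.0002,0],54],
    [[0,0,0],[0,0.0002,0],56],
    [[0,0,0],[0,0.0002,0],58],
  ],
)

```text
time: 28.45
ee_pos: [0.4635, -0.3526, 0.0199]
tcp_rot: [-90.0, 0.0, -52.6]
wrist_force: [0.2, -0.2, -0.0]
opening: 0.0496
```

Request:
play_rows(
  moves=[
    [[0,0,0],[0,0,0],61],
    [[0,0,0],[0,0,0],64],
    [[0,0,0],[0,0,0],67],
    [[0,0,0],[0,0,0],70],
    [[0,0,0],[0,0,0],70],
  ],
)

```text
time: 28.95
ee_pos: [0.4634, -0.3526, 0.0201]
tcp_rot: [-90.0, 0.0, -52.6]
wrist_force: [-0.6, -0.1, 0.0]
opening: 0.0599
```

```bash
python3 st.py; python3 - <<'E'
from h import *
c=camera("wrist"); cv2.imwrite("pics/w10.png",c["img"][:,:,::-1])
E
```

```text
ee_pos [0.4634, -0.3526, 0.0201]
wrist_force [-0.5779, -0.0585, 0.0241]
torque [0.0044, 0.0155, 0.0372]
t 28.95 yaw -52.63 q6 105.4 eff [0.0, -57.38, 45.71, 0.0, 0.0, -0.0]
```

View pics/w10.png

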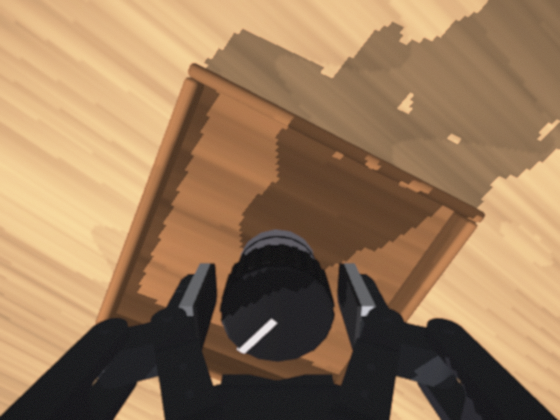

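The knob stands free between the open pads (gaps both sides at columns 215 and 340). Straight up and away.

Request:
play_rows(
  moves=[
    [[0,0,0],[0,-0.005,0],75],
    [[0,0,0],[0,-0.02,0],75],
    [[0,0,0],[0,-0.045,0],75],
    [[0,0,0],[0,-0.08,0],75],
    [[0,0,0],[0,-0.12,0],75],
  ],
)

```text
time: 29.5
ee_pos: [0.463, -0.3523, 0.1419]
tcp_rot: [-90.0, 0.0, -52.6]
wrist_force: [0.4, -1.1, 1.4]
opening: 0.0637
```

Request:
play_rows(
  moves=[
    [[0,0,0],[0,-0.03,0.02],75],
    [[0,0,0],[0,-0.05,0.03],75],
    [[0,0,0],[0,-0.06,0.03],75],
    [[0,0,0],[0,-0.06,0.03],75],
    [[0,0,0],[0,-0.06,0.03],75],
  ],
)

```text
time: 30.0
ee_pos: [0.4867, -0.3346, 0.1994]
tcp_rot: [-90.0, 0.0, -52.6]
wrist_force: [-0.8, -0.6, -0.2]
opening: 0.0642
```

```bash
python3 st.py; python3 - <<'E'
from h import *
for n in("scene","wrist","side"):
    c=camera(n); cv2.imwrite(f"pics/{n}11.png",c["img"][:,:,::-1])
E
```

```text
ee_pos [0.4867, -0.3346, 0.1994]
wrist_force [-0.7765, -0.6005, -0.2081]
torque [-0.0275, -0.016, 0.0092]
t 30.0 yaw -52.64 q6 108.1 eff [0.36, -59.56, 48.47, 0.12, 0.01, -0.0]
```

View pics/wrist11.png

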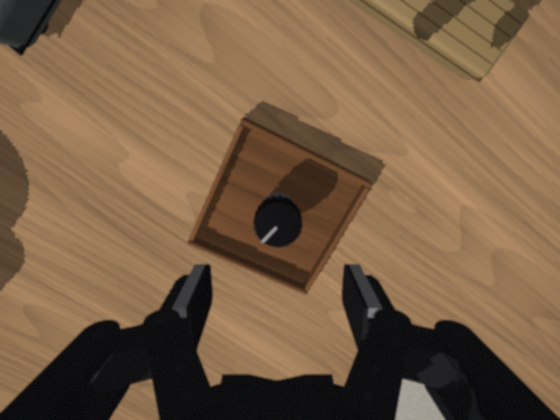

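View pics/scene11.png

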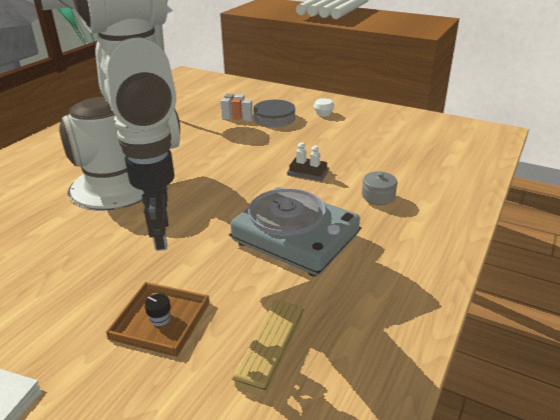

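The knob stands upright in the middle of the tray (scene view (158,308)), the gripper is clear, and the jar, box and stand are at their original pixels.

```bash
python3 -c "
from workcell import job_done;print(job_done())"
```

```text
the job is handed in; nothing more can be done
None
```

The knob is off its spindle and standing upright near the middle of the tray, let go. I handed the job in at about 30 s of the 72 s allowed; no verdict came back.

- **Turning:** I gripped the head at 60 N and turned it 143° clockwise in steps of 4–5°. The knob climbed about 9 mm, and I raised and re-centred the tool by the wrist force as it went. Wrist forces I read stayed under about 7 N. The line never shifted in the grip.
- **Lines:** before lifting, the knob line measured 174.7–176° against 174.5° for the flange line. The gap between the two points came out at 10.4 mm, against the 13 mm limit. The flange line was hidden from the wrist camera by then, so this uses its earlier position; a rough look from the scene camera put that line some 5 mm off.
- **Lifting:** the first 0.5 mm pulled with about 4 N, then the knob moved freely.
- **Setting down:** I felt light floor contact (a change of about 3 N), then opened the fingers and withdrew straight up.

In the last pictures the gripper is well clear of the knob. By eye, the jar, box and stand with its seals are where they were.

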